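# Bring the cart wheel's valve to the top

## Robot

A 6-joint arm with a two-finger parallel gripper is mounted at the origin on the work surface. World frame = base frame: x ahead of the robot, y to its left, z up, the work surface at z = 0. Lengths are in m, angles in rad, forces in N, time in s.
With the tool pointing down it reaches from about 0.375 to 0.925 m from the base axis. Payload 5.7 kg.
Tool frame: the origin (TCP) lies between the finger pads; the fingertips stand 22 mm ahead of it and the grasp point (between the pads) lies 3 mm ahead of it; z points along the fingers, y is the direction in which the jaws open and shut (so a half turn about z gives the same grasp; the last joint's range is limited). The gripper opens to 88 mm and grips with 3 to 60 N. Pads are 20 mm wide; open, the fingers measure 115 mm over their backs; the gripper's body (75 mm by 178 mm) begins 61 mm behind the grasp point.
Start: joints at [-1.44, 0.359, 1.51, -0, 1.272, -0.115], TCP at [0.146, -0.582, 0.245] pointing down, gripper open.
Joint ranges: [-2.97, 2.97], [-1.01, 2.36], [0.21, 2.38], [-0.96, 4.11], [0.2, 2.71], [-2.98, 2.98]. Speed limits (rad/s): [2.39, 2.39, 3.14, 3.14, 3.14, 3.14].

## Interface

Orientations are given as a rotation vector (axis times angle).
In Python, from rig import readout, eyes, ticket gives the robot as it stands.
- The arm moves only by the tool send_rows, never from a script. Its argument "moves" is one flat list of numbers, 7 for each row, row after row: the shift along the world's x, y, z in mm, then the turn, a rotation vector about the world's x, y, z in degrees, then the opening, from 0 (shut) to 1 (fully open). In form: [x, y, z, ax, ay, az, gripper, x, y, z, ax, ay, az, gripper, ...]. A call has 1 to 10 rows; each row is the pose to reach, as a shift and turn from the pose commanded when the call began; what a row does not reach only later rows make up. A row lasts 1/10 s, in which the tool goes at most 50 mm and 8.59 degrees, less where a joint would pass 70% of its speed; a pose out of reach is approached as far as the arm can. A call with a gripper value outside its range is refused whole. The fingers move at their own pace and stop on an object; "force" is the grip in N (left out, the last holds). Time passes only in rows, so rows that repeat a pose let the fingers close. It gives the time, the measured TCP pose, the force and the opening at its end, in the units of the state.
- readout.sense(): the state, without advancing time (a new reading comes with each control period).
- eyes.capture(name): name is "side" or "top" or "wrist"; returns the picture (420x560x3 uint8, blue, green, red); there is no depth.
- eyes.camera_model(name): a dict with "K" (3x3 intrinsics, pixels), "rvec" (rotation vector, rad) and "tvec" (3), from world to camera coordinates, as OpenCV has them; the wrist camera has in their place "mount" (4x4, takes a point from camera to tool coordinates, whose origin is the TCP and whose axes are the flange's). Camera axes: x right, y down, z forward; pixel columns grow to the right and rows downward; lengths in m; the calibration is good to about 2 mm. A picture is of the moment at which its call begins: read the wrist's pose just before it. camera_model takes no time and is no camera call.
- ticket.sign_off(): hands the job in, once; it reports no verdict.
The state is a dict: "time": time; "joints": joint angles; "joint_vel": joint speeds; "joint_efforts": joint torques, N m; "tool_pos": TCP position; "tcp_rot": TCP orientation; "force": force on the tool from outside, world axes, zero at the start; "torque": the same for the moment, N m; "gripper_width": finger opening in m.
Only numpy, scipy, OpenCV 4.12 (cv2) and the standard library are available. Lean on these libraries where they do the work, as an engineer would, in place of code of your own. Each camera call takes 0.05 s, during which the arm holds its last target.

## Task

The costume cart's wheel sits leaning back on its blue service stand with the valve somewhere low. Gently push its spokes with the fingertips, spoke after spoke as needed, to turn the wheel until the yellow-capped valve stem is straight up from the hub, at the very highest point of the wheel, ready for the pump, then leave the wheel standing still. Keep off the tyre and the valve, which have just been glued, and leave everything else on the table where it is.

Things in the scene. Friction and masses are not known exactly. Their poses are not given: they have to be found in the camera images.
- stand: Blue steel stand, bolted to the table, 400 mm wide, feet 12 mm high at y = +-185 mm reaching 130 mm to front and back. Origin: on the table straight below the wheel's centre; x away from the robot-facing side, y left seen from there, z up. Its wheel leans back 55 degrees from upright: in this frame the wheel's in-plane up is (0.819, 0, 0.574), its axle (to the robot side and up) (-0.574, 0, 0.819).
- crossbar (a point): Middle of the stand's level blue crossbar, 16 mm square, over the robot side of the wheel, 46 mm from the hub along the axle. It runs along the stand's y to uprights 20 mm square at y = +-185 mm, 186 mm high. On the upper half the wheel's face is open; it is reached from above, and beneath the wheel there is only air.
- hub (a point): Centre of the wheel, on its axle, 140 mm above the table.
- top_point (a point): Fixed point on the stand's frame (nothing is there to be seen): 105 mm from the hub along the wheel's in-plane up, where the point valve must come to lie.
- spokes: Five grey plastic spokes, turning with the wheel. Origin at the wheel's centre; own z along the axle to the robot side, own x to the valve. Bars 12 mm wide, 22 mm deep (from 2 to 24 mm to the robot side of the mid plane), from the black hub (24 mm radius, 34 mm out to the robot side) to the rim (117 mm inside radius). From the valve they stand at 36, 108, 180, 252, 324 degrees. The gaps are open right through.
- tyre: Black tyre with silver rim, valve, and a yellow dot beside the valve on either side; outside radius 151 mm, rim inside radius 117 mm, 26 mm thick, turning with the wheel. Origin and axes as for the spokes. Not to be touched.
- valve (a point): Point on the valve stem, 105 mm from the hub. The stem sits inside the rim at one place and points at the hub: brass, with a yellow cap 14 mm across, whose end is 92 mm from the hub.
- wheel (a joint): Turning angle of the wheel in rad, free to turn either way without end: 0 (or any whole number of turns, such as 6.283) has the valve at the highest point; it grows counterclockwise as seen from the robot side, so at +1.571 the valve is on the left (the stand's +y). Stiff bearing, about 0.18 N m (some 2 to 3 N at a spoke): the wheel stays where it is left.
- spool_red: Loose red thread spool, 40 mm across, 52 mm high, standing before the stand; origin under its centre. Leave alone.
- spool_green: Loose green thread spool, same size, standing before the stand. Leave alone.
- bead_jar: Loose amber jar with a white cap, 60 mm across, 75 mm high, at the left; origin under its centre. Leave alone.
- tool_cup: Loose white cup, 72 mm across, 90 mm high, at the right; origin under its centre. Leave alone.
- wrench: Loose wrench, 160 mm long, lying behind the stand. Leave alone.
- chalk_tin: Loose red flat tin, 64 mm across, 24 mm high, at the right. Leave alone.
- tyre_pump: Loose black hand pump, 185 mm long, 34 mm thick, lying behind the stand. Leave alone.

How it is judged:
By the outcome, as a careful person would: the job done as asked, in the order asked, and still so for the second after the job is handed in, with the robot touching nothing.
It also fails if it takes over 67 s, if anything falls off the work surface, if the arm or the gripper's body presses on something with over 40 N, if the wrist force passes 120 N, or if a joint passes its speed limit or range.

## Working session

There is one attempt and no reset: what is moved stays moved. The work goes in short steps, Python scripts to look and compute and a tool call to move; the robot and the scene stay as the last step left them, time stands still between calls to the robot, and variables do not carry over. Pictures are saved under pics/ and viewed, and the job is handed in when it is done.

Besides the shell and the picture viewer there is one more tool, called after ">>>" by a JSON object that holds its "method" and its "body". send_rows: Moves the arm, as the interface text tells. Its arguments: {"type":"object","properties":{"moves":{"type":"array"},"force":{"type":"number"}},"required":["moves"]}

```bash
mkdir -p pics; ls; python3 - <<'E'
from rig import readout, eyes
import cv2
print(readout.sense())
for n in ("side","top","wrist"):
    cv2.imwrite(f"pics/{n}0.png",eyes.capture(n)); print(n,eyes.camera_model(n))
E
```

```text
pics
{'time': 0.0, 'joints': array([-1.44008543e+00,  3.59515183e-01,  1.51143786e+00,  1.08858413e-05,
        1.27249620e+00, -1.15063891e-01]), 'joint_vel': array([-5.60431733e-04,  3.45513538e-04, -8.07506083e-04,  1.67132729e-05,
       -5.89621707e-04,  4.25154089e-04]), 'joint_efforts': array([ 1.97020257e-03, -5.15373588e+01, -2.70724618e+01,  6.77597942e-02,
        3.48312466e-02, -1.46957600e-04]), 'tool_pos': array([ 0.14591589, -0.58131032,  0.24380143]), 'tcp_rot': array([-3.11605941e+00, -3.84858614e-01,  6.47273566e-06]), 'force': array([-0.67950629, -0.23214373,  0.05648495]), 'torque': array([-0.0156574 , -0.06104057, -0.05610614]), 'gripper_width': 0.08750737808578696}
side {'K': array([[435.77414652,   0.        , 282.4650412 ],
       [  0.        , 435.77414652, 203.8950547 ],
       [  0.        ,   0.        ,   1.        ]]), 'rvec': array([ 0.10875418, -2.71052213,  1.53519025]), 'tvec': array([0.55782762, 0.16407807, 1.19283811])}
top {'K': array([[430.83399856,   0.        , 277.09171267],
       [  0.        , 430.83399856, 209.26750021],
       [  0.        ,   0.        ,   1.        ]]), 'rvec': array([ 2.15825121, -2.16944698,  0.12747174]), 'tvec': array([-0.01317905,  0.58600324,  1.12507168])}
wrist {'K': array([[340.34299179,   0.        , 276.08540241],
       [  0.        , 340.34299179, 210.84379139],
       [  0.        ,   0.        ,   1.        ]]), 'mount': array([[-1.85953436e-04, -9.52833116e-01, -3.03494676e-01,
         8.39198309e-02],
       [ 9.99999809e-01,  1.80016300e-06, -6.18358970e-04,
        -2.59261930e-04],
       [ 5.89739244e-04, -3.03494733e-01,  9.52832933e-01,
        -1.40174804e-01],
       [ 0.00000000e+00,  0.00000000e+00,  0.00000000e+00,
         1.00000000e+00]])}
```

View pics/side0.png

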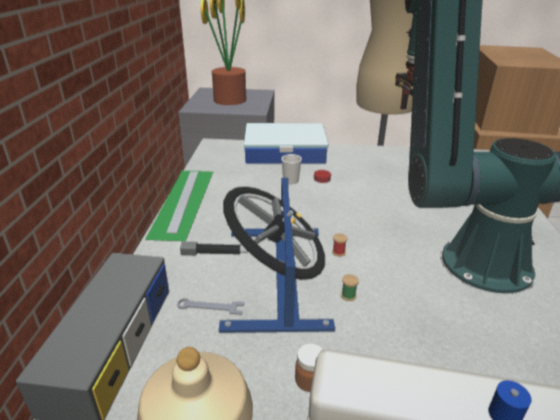

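View pics/top0.png

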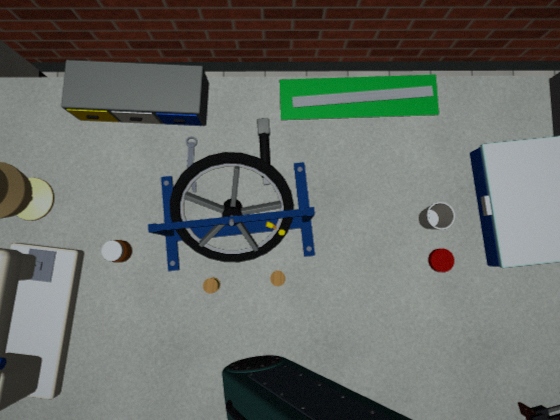

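```bash
python3 - <<'E'
import cv2
a=cv2.imread("pics/top0.png")
cv2.imwrite("pics/topz.png",cv2.resize(a[130:290,135:335],None,fx=4,fy=3.75*1.0667*0.9375,interpolation=cv2.INTER_CUBIC)[:600])
b=cv2.imread("pics/side0.png")
cv2.imwrite("pics/sidez.png",cv2.resize(b[170:345,200:370],None,fx=3.4,fy=3.4,interpolation=cv2.INTER_CUBIC))
E
```

```text
(no output)
```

View pics/topz.png

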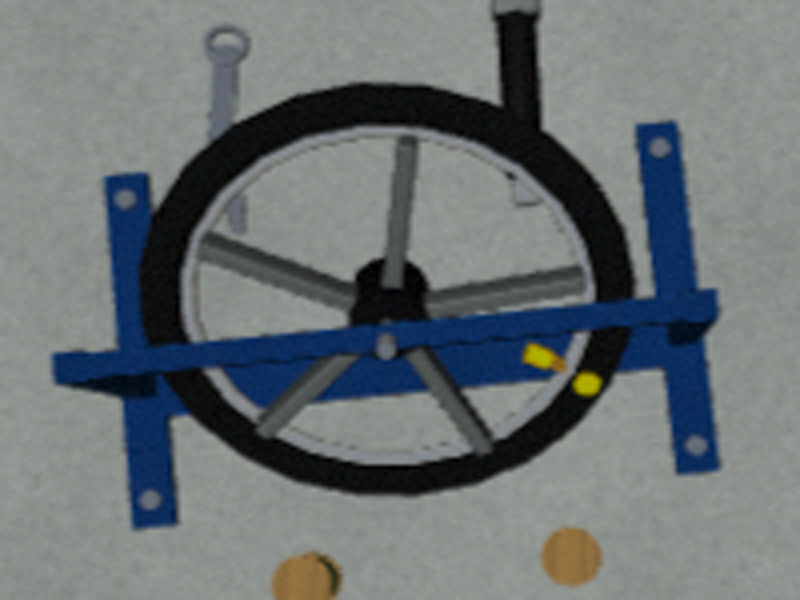

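View pics/sidez.png

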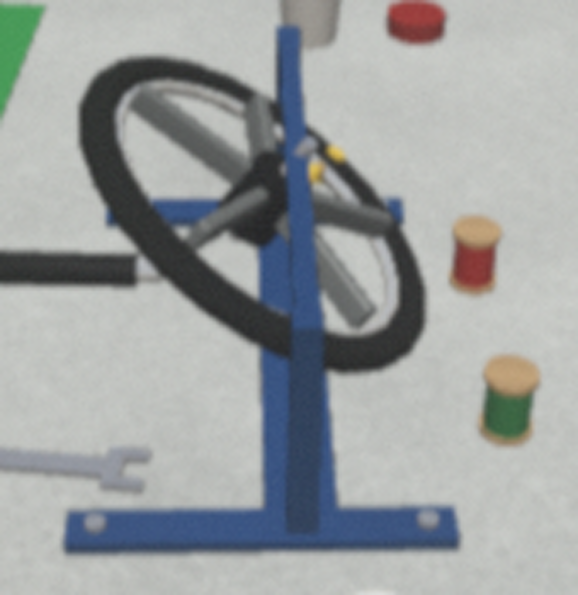

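```bash
cat > h.py <<'E'
import numpy as np, cv2
from scipy.spatial.transform import Rotation as R
from rig import readout, eyes
s,c=np.sin(np.radians(55)),np.cos(np.radians(55))
UP=np.array([s,0,c]); AX=np.array([-c,0,s]); LEFT=np.array([0,1,0.])
def proj(n,P,cam=None):
    m=cam or eyes.camera_model(n)
    return cv2.projectPoints(np.asarray(P,float).reshape(-1,1,3),m["rvec"],m["tvec"],m["K"],None)[0].reshape(-1,2)
def T(p,P):
    P=np.asarray(P,float).reshape(-1,3); return R.from_euler('z',p[2]).apply(P)+[p[0],p[1],0]
def wp(r,a,h=0):  # stand frame point on the wheel; a ccw from up
    return np.array([0,0,.14])+r*(np.cos(a)*UP+np.sin(a)*LEFT)+h*AX
E
python3 - <<'E'
from h import *
from scipy.optimize import least_squares
z=np.array([[106,177],[133,527],[176,522],[148,173],[637,127],[675,122],[718,468],[678,473]],float)
px=z/[4,3.75]+[135,130]-[.4,.4]
P=[[.13,.2,.012],[-.13,.2,.012],[-.13,.17,.012],[.13,.17,.012],[.13,-.17,.012],[.13,-.2,.012],[-.13,-.2,.012],[-.13,-.17,.012]]
cam=eyes.camera_model("top")
hub=np.array([386,345])/[4,3.75]+[135,130]-[.4,.4]
f=lambda p:np.r_[(proj("top",T(p,P),cam)-px).ravel()]
r=least_squares(f,[.65,.05,.0]); print(r.x, np.round(r.fun,1)); p=r.x
np.save("pose.npy",p)
# valve angle
for n,obs in (("top",np.array([[526,352],[588,384]])/[4,3.75]+[135,130]-.4),("side",np.array([[315,172],[337,154]])/3.4+[200,170]-.4)):
    cm=eyes.camera_model(n)
    for rr,h,o in ((.094,0,obs[0]),(.134,.013,obs[1])):
        g=least_squares(lambda a:(proj(n,T(p,wp(rr,a[0],h)),cm)-o).ravel(),[-2.])
        print(n,np.degrees(g.x),g.fun)
a=g.x[0]
for n in("top","side"):
    im=cv2.imread(f"pics/{n}0.png"); im=cv2.resize(im,None,fx=4,fy=4,interpolation=cv2.INTER_CUBIC); cm=eyes.camera_model(n)
    def L(Q,col):
        q=(proj(n,T(p,Q),cm)+.5)*4
        cv2.polylines(im,[np.int32(q)],False,col,1)
    L([wp(.151,t) for t in np.linspace(0,6.3,80)],(0,255,0)); L([wp(.117,t,.013) for t in np.linspace(0,6.3,80)],(0,255,255))
    for k in(36,108,180,252,324): L([wp(.024,a+np.radians(k),.024),wp(.117,a+np.radians(k),.024)],(0,0,255))
    L([wp(.105,0),wp(0,0)],(255,0,255))
    hb=np.array([0,0,.14])+.046*AX
    L([hb+[0,.185,0],hb-[0,.185,0]],(255,255,0)); L(P+[P[0]],(255,255,255))
    q=im[520:1160,540:1340] if n=="top" else im[680:1380,800:1480]
    cv2.imwrite(f"pics/ov_{n}.png",q[:600])
E
```

```text
[0.57243974 0.09366705 0.09893022] [-0.7 -0.6 -0.4  0.6  0.   0.7 -0.4 -0.7 -0.3 -0.9  0.9 -0.7  0.9  0.8
 -0.1  0.6]
top [-121.46224393] [0.71594748 0.398871  ]
top [-121.09963644] [-0.01397551 -0.00798284]
side [-122.5761141] [-1.88802328  1.89680988]
side [-121.59616309] [-0.27801677  0.28594204]
```

```bash
sleep 0
```

```text
(no output)
```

View pics/ov_top.png

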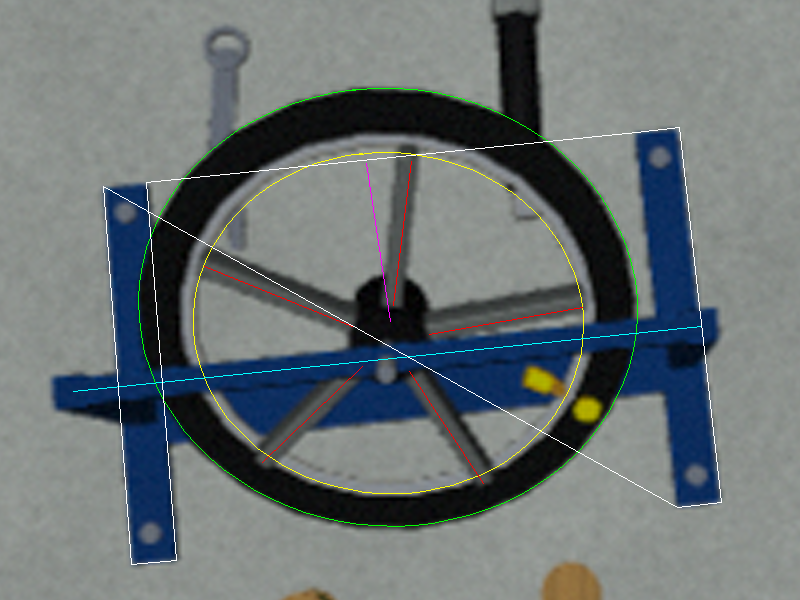

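View pics/ov_side.png

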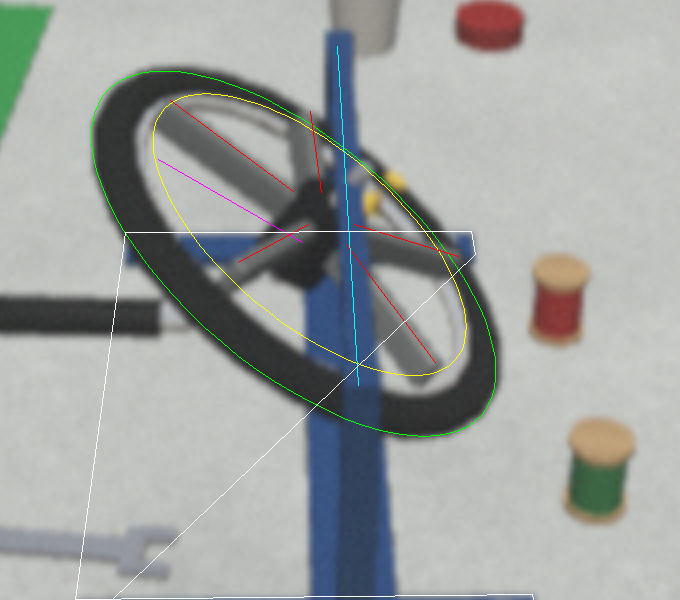

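```bash
cat >> h.py <<'E'
def tgt(psi,r,d,htip,p=None):
    """TCP pose, world: finger beside spoke at angle psi(deg); tool x = tangential ccw, y radial out, z=-AX"""
    p=np.load("pose.npy") if p is None else p
    a=np.radians(psi); er=np.cos(a)*UP+np.sin(a)*LEFT; et=-np.sin(a)*UP+np.cos(a)*LEFT
    P=T(p,np.array([0,0,.14])+r*er+d*et+(htip+.022)*AX)[0]
    M=R.from_euler('z',p[2])*R.from_matrix(np.c_[et,er,-AX])
    return P,M
def delta(P,M,P0,M0):
    return np.round((P-P0)*1000,1), np.round((M*M0.inv()).as_rotvec(degrees=True),2)
def now():
    s=readout.sense(); return s["tool_pos"],R.from_rotvec(s["tcp_rot"]),s
E
python3 - <<'E'
from h import *
P0,M0,_=now()
P,M=tgt(-13.4,.058,-.03,.09); print(P,delta(P,M,P0,M0))
E
```

```text
[0.55304742 0.04890818 0.26011903] (array([407.1, 630.4,  16.1]), array([-17.72, -32.68,  65.93]))
```

>>> {"method": "send_rows", "body": {"moves": [0, 0, 80, 0, 0, 0, 0, 250, 230, 170, -8, -15, 30, 0, 250, 230, 170, -8, -15, 30, 0, 250, 230, 170, -8, -15, 30, 0, 250, 230, 170, -8, -15, 30, 0, 250, 230, 170, -8, -15, 30, 0, 250, 230, 170, -8, -15, 30, 0, 390, 630, 130, -17.7, -32.7, 65.9, 0, 390, 630, 130, -17.7, -32.7, 65.9, 0, 390, 630, 130, -17.7, -32.7, 65.9, 0], "force": 20}}

```text
time: 1.15
tool_pos: [0.4121, -0.2497, 0.3883]
tcp_rot: [2.315, 1.563, 0.583]
force: [0.3, 0.6, 0.4]
gripper_width: 0.0112
```

```bash
python3 - <<'E'
from h import *
P0,M0,s=now()
P,M=tgt(-13.4,.058,-.03,.13); print(P0,s["time"],s["joints"].round(2),s["gripper_width"],P,delta(P,M,P0,M0))
E
```

```text
[ 0.41208286 -0.24969466  0.3882818 ] 1.15 [-1.   -0.13  1.83  0.45  1.18 -0.74] 0.011218619224354959 [0.53021655 0.04664212 0.29288511] (array([118.1, 296.3, -95.4]), array([-3.55, -6.4 , 13.13]))
```

>>> {"method": "send_rows", "body": {"moves": [118, 296, -60, -3.5, -6.4, 13.1, 0, 118, 296, -60, -3.5, -6.4, 13.1, 0, 118, 296, -60, -3.5, -6.4, 13.1, 0, 118, 296, -60, -3.5, -6.4, 13.1, 0, 118, 296, -60, -3.5, -6.4, 13.1, 0, 118, 296, -60, -3.5, -6.4, 13.1, 0, 118, 296, -60, -3.5, -6.4, 13.1, 0, 118, 296, -60, -3.5, -6.4, 13.1, 0, 118, 296, -95, -3.5, -6.4, 13.1, 0, 118, 296, -95, -3.5, -6.4, 13.1, 0]}}

```text
time: 2.15
tool_pos: [0.5264, 0.044, 0.289]
tcp_rot: [2.05, 1.778, 0.686]
force: [-0.6, 0.2, -0.6]
gripper_width: 0.0004
```

```bash
cat >> h.py <<'E'
def wproj(P,P0,M0):
    m=eyes.camera_model("wrist"); X=np.linalg.inv(m["mount"])
    t=M0.inv().apply(np.asarray(P).reshape(-1,3)-P0); c_=t@X[:3,:3].T+X[:3,3]
    q=c_@m["K"].T; return q[:,:2]/q[:,2:]
def ov(im,f,a,p,out,cut=None,k=1):
    im=cv2.resize(im,None,fx=k,fy=k,interpolation=cv2.INTER_CUBIC)
    def L(Q,col):
        cv2.polylines(im,[np.int32((f(T(p,Q))+.5)*k)],False,col,1)
    L([wp(.151,t) for t in np.linspace(0,6.3,80)],(0,255,0)); L([wp(.117,t,.013) for t in np.linspace(0,6.3,80)],(0,255,255))
    for d in(36,108,180,252,324): L([wp(.024,a+np.radians(d),.024),wp(.117,a+np.radians(d),.024)],(0,0,255))
    L([wp(.105,0),wp(0,0)],(255,0,255)); L([wp(.134,a,.013),wp(.15,a,.013)],(255,0,0))
    hb=np.array([0,0,.14])+.046*AX
    L([hb+[0,.185,0],hb-[0,.185,0]],(255,255,0))
    if cut: im=im[cut[0]:cut[1],cut[2]:cut[3]]
    cv2.imwrite(out,im)
E
python3 - <<'E'
from h import *
P0,M0,s=now()
im=eyes.capture("wrist"); cv2.imwrite("pics/w1.png",im)
p=np.load("pose.npy")
ov(im,lambda Q:wproj(Q,P0,M0),np.radians(-121.4),p,"pics/w1o.png")
P,M=tgt(-13.4,.058,-.03,.13); print(P0,s["time"],s["joints"].round(2),s["gripper_width"],s["force"],delta(P,M,P0,M0))
E
```

```text
[0.52635048 0.04404118 0.28899335] 2.15 [-0.14 -0.04  2.06  0.26  0.54 -0.18] 0.00037069847912659396 [-0.59971135  0.21872064 -0.57894421] (array([3.9, 2.6, 3.9]), array([-0.2 , -0.64,  0.32]))
```

View pics/w1o.png

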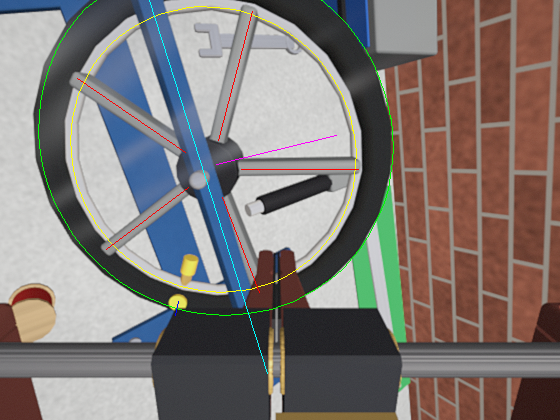

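```bash
python3 - <<'E'
from h import *
P0,M0,s=now();print(s["time"],P0)
for a in((-13.4,.058,-.03,.04),(-13.4,.058,-.03,.003)): print(a,delta(*tgt(*a),P0,M0))
E
```

```text
2.2 [0.52755015 0.04355937 0.29103818]
(-13.4, 0.058, -0.03, 0.04) (array([ 54. ,   8.2, -71.9]), array([-0.19, -0.48,  0.39]))
(-13.4, 0.058, -0.03, 0.003) (array([  75.2,   10.3, -102.2]), array([-0.19, -0.48,  0.39]))
```

>>> {"method": "send_rows", "body": {"moves": [27, 4, -36, 0, 0, 0, 0, 54, 8, -72, 0, -0.5, 0.4, 0, 54, 8, -72, 0, -0.5, 0.4, 0, 54, 8, -72, 0, -0.5, 0.4, 0, 54, 8, -72, 0, -0.5, 0.4, 0, 54, 8, -72, 0, -0.5, 0.4, 0]}}

```text
time: 2.8
tool_pos: [0.5839, 0.0515, 0.2239]
tcp_rot: [2.03, 1.773, 0.705]
force: [0.7, 0.1, -0.2]
gripper_width: 0.0007
```

```bash
python3 - <<'E'
from h import *
P0,M0,s=now();print(s["time"],P0,s["force"])
im=eyes.capture("wrist"); p=np.load("pose.npy")
ov(im,lambda Q:wproj(Q,P0,M0),np.radians(-121.4),p,"pics/w2o.png")
for a in((-13.4,.058,-.03,.04),(-13.4,.058,-.03,.003)): print(a,delta(*tgt(*a),P0,M0))
E
```

```text
2.8 [0.58392119 0.05153293 0.22394322] [ 0.74919959  0.12713812 -0.16758128]
(-13.4, 0.058, -0.03, 0.04) (array([-2.3,  0.2, -4.8]), array([-0.14,  0.56, -0.02]))
(-13.4, 0.058, -0.03, 0.003) (array([ 18.8,   2.3, -35.1]), array([-0.14,  0.56, -0.02]))
```

View pics/w2o.png

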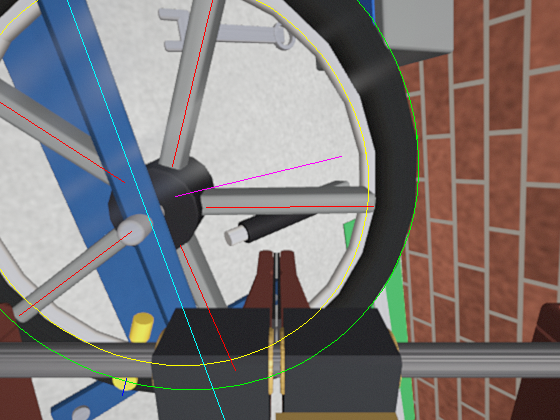

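>>> {"method": "send_rows", "body": {"moves": [9, 2, -18, 0, 0.5, 0, 0, 19, 2, -35, 0, 0.5, 0, 0, 19, 2, -35, 0, 0.5, 0, 0, 19, 2, -35, 0, 0.5, 0, 0]}}

```text
time: 3.25
tool_pos: [0.6023, 0.0541, 0.1872]
tcp_rot: [2.039, 1.781, 0.695]
force: [0.3, -0.1, 0.4]
gripper_width: 0.0005
```

```bash
python3 - <<'E'
from h import *
P0,M0,s=now();print(s["time"],P0,s["force"])
for n in("wrist","side"): cv2.imwrite(f"pics/{n}3.png",eyes.capture(n))
b=cv2.imread("pics/side3.png")
cv2.imwrite("pics/sidez3.png",cv2.resize(b[150:325,200:370],None,fx=3.4,fy=3.4,interpolation=cv2.INTER_CUBIC))
P0,M0,s=now();print(s["time"],P0,s["force"])
for psi in (-13.4,-5,5,15,25,35,47): print(psi,delta(*tgt(psi,.058,-.016,.003),P0,M0))
E
```

```text
3.25 [0.6023392  0.05405738 0.18718815] [ 0.32995558 -0.09834614  0.36884796]
3.35 [0.60249077 0.05405101 0.18758236] [ 0.40831564 -0.41603761 -0.73423845]
-13.4 (array([ 1.5, 13.6,  3.1]), array([-0.15, -0.08, -0.06]))
-5 (array([ 3.7, 21.9,  5.2]), array([-4.94, -0.57,  6.82]))
5 (array([ 5. , 32.2,  6.8]), array([-10.64,  -1.15,  15.02]))
15 (array([ 4.8, 42.6,  7.4]), array([-16.34,  -1.73,  23.21]))
25 (array([ 3.1, 53. ,  6.9]), array([-22.04,  -2.3 ,  31.41]))
35 (array([-0.1, 62.8,  5.4]), array([-27.74,  -2.88,  39.6 ]))
47 (array([-5.6, 73.7,  2.3]), array([-34.58,  -3.58,  49.44]))
```

View pics/wrist3.png

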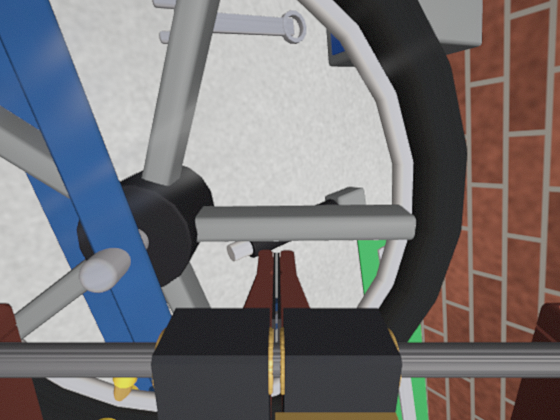

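View pics/sidez3.png

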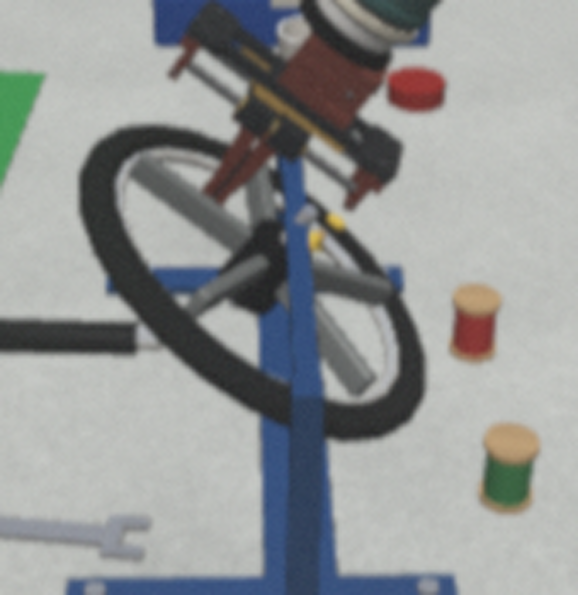

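```bash
python3 - <<'E'
from h import *
P0,M0,s=now()
for psi in (-13.4,-8,-2,4,10,16,22,28,34,40,46,47): print(psi,*[list(v) for v in delta(*tgt(psi,.058,-.016,.003),P0,M0)])
E
```

```text
-13.4 [np.float64(1.5), np.float64(13.6), np.float64(3.1)] [np.float64(-0.15), np.float64(-0.08), np.float64(-0.06)]
-8 [np.float64(3.0), np.float64(18.9), np.float64(4.6)] [np.float64(-3.23), np.float64(-0.39), np.float64(4.36)]
-2 [np.float64(4.3), np.float64(24.9), np.float64(5.8)] [np.float64(-6.65), np.float64(-0.74), np.float64(9.28)]
4 [np.float64(4.9), np.float64(31.1), np.float64(6.7)] [np.float64(-10.07), np.float64(-1.09), np.float64(14.2)]
10 [np.float64(5.1), np.float64(37.4), np.float64(7.3)] [np.float64(-13.49), np.float64(-1.44), np.float64(19.11)]
16 [np.float64(4.7), np.float64(43.7), np.float64(7.4)] [np.float64(-16.91), np.float64(-1.78), np.float64(24.03)]
22 [np.float64(3.7), np.float64(49.9), np.float64(7.2)] [np.float64(-20.33), np.float64(-2.13), np.float64(28.95)]
28 [np.float64(2.3), np.float64(56.0), np.float64(6.6)] [np.float64(-23.75), np.float64(-2.48), np.float64(33.87)]
34 [np.float64(0.3), np.float64(61.9), np.float64(5.6)] [np.float64(-27.17), np.float64(-2.83), np.float64(38.78)]
40 [np.float64(-2.2), np.float64(67.5), np.float64(4.3)] [np.float64(-30.59), np.float64(-3.17), np.float64(43.7)]
46 [np.float64(-5.1), np.float64(72.8), np.float64(2.6)] [np.float64(-34.01), np.float64(-3.52), np.float64(48.62)]
47 [np.float64(-5.6), np.float64(73.7), np.float64(2.3)] [np.float64(-34.58), np.float64(-3.58), np.float64(49.44)]
```

>>> {"method": "send_rows", "body": {"moves": [0.8, 7, 1.5, 0, 0, 0, 0, 1.5, 13.5, 3, 0, 0, 0, 0, 3, 19, 4.6, -3.2, -0.4, 4.4, 0, 4.3, 25, 5.8, -6.6, -0.7, 9.3, 0, 4.9, 31, 6.7, -10, -1.1, 14.2, 0, 5.1, 37.4, 7.3, -13.5, -1.4, 19.1, 0, 4.7, 43.7, 7.4, -16.9, -1.8, 24, 0, 3.7, 50, 7.2, -20.3, -2.1, 29, 0, 2.3, 56, 6.6, -23.7, -2.5, 33.9, 0, 2.3, 56, 6.6, -23.7, -2.5, 33.9, 0]}}

```text
time: 4.35
tool_pos: [0.6046, 0.1103, 0.1939]
tcp_rot: [1.224, 2.29, 0.456]
force: [0.2, -0.2, -0.2]
gripper_width: 0.0003
```

```bash
python3 - <<'E'
from h import *
P0,M0,s=now();print(s["time"],P0,s["force"],s["joints"].round(2))
im=eyes.capture("wrist");p=np.load("pose.npy")
ov(im,lambda Q:wproj(Q,P0,M0),np.radians(-121.4+41.4),p,"pics/w4o.png")
P0,M0,s=now()
for psi in (28,34,40,46,47): print(psi,*[v for v in delta(*tgt(psi,.058,-.016,.003),P0,M0)])
E
```

```text
4.35 [0.60458963 0.11031188 0.19386813] [ 0.15622046 -0.19322009 -0.22107914] [ 0.05  0.25  2.04  0.11  0.24 -0.64]
28 [ 0.  -0.2  0.4] [-0.07 -0.01  0.07]
34 [-1.9  5.7 -0.6] [-3.5  -0.36  4.99]
40 [-4.4 11.4 -1.9] [-6.92 -0.7   9.9 ]
46 [-7.3 16.7 -3.6] [-10.35  -1.04  14.82]
47 [-7.9 17.5 -3.9] [-10.92  -1.09  15.64]
```

View pics/w4o.png

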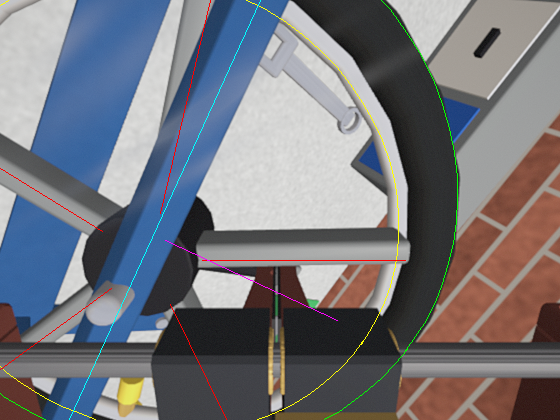

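```bash
cat >> h.py <<'E'
def tt(psi,r,d,htip,tilt=8):
    p=np.load("pose.npy"); P,M=tgt(psi,r,d,htip)
    tip=P+M.apply([0,0,.022])
    ax=R.from_euler('z',p[2]).apply(LEFT)
    M2=R.from_rotvec(ax*np.radians(tilt))*M
    if M2.apply([0,0,1])[2]>M.apply([0,0,1])[2]: M2=R.from_rotvec(-ax*np.radians(tilt))*M
    return tip-M2.apply([0,0,.022]),M2
E
python3 - <<'E'
from h import *
P0,M0,s=now()
for psi,t in ((31,3),(36,6),(40,8),(44,8),): print(psi,*[v for v in delta(*tt(psi,.058,-.016,.003,t),P0,M0)])
print(tt(40,.058,-.016,.003,8)[1].apply([0,0,1]))
E
```

```text
31 [0.1 2.9 0.6] [-2.02  2.81  2.58]
36 [-0.8  7.8  0.2] [-4.88  5.53  6.86]
40 [-1.8 11.6 -0.3] [-7.01  7.3  10.37]
44 [-3.7 15.2 -1.4] [-9.06  7.08 13.8 ]
[ 0.45177067  0.04484015 -0.89100652]
```

>>> {"method": "send_rows", "body": {"moves": [0, 3, 0.6, -2, 2.8, 2.6, 0, -0.8, 7.8, 0.2, -4.9, 5.5, 6.9, 0, -1.8, 11.6, -0.3, -7, 7.3, 10.4, 0, -3.7, 15.2, -1.4, -9, 7, 13.8, 0, -3.7, 15.2, -1.4, -9, 7, 13.8, 0]}}

```text
time: 4.9
tool_pos: [0.6024, 0.1252, 0.1928]
tcp_rot: [0.932, 2.534, 0.285]
force: [1.3, -0.6, 1.6]
gripper_width: 0.0003
```

```bash
python3 - <<'E'
from h import *
P0,M0,s=now();print(s["time"],P0,s["force"],s["joints"].round(2))
im=eyes.capture("wrist");cv2.imwrite("pics/w5.png",im)
P0,M0,s=now()
for a in ((44,.058,-.016,.003),(44,.058,-.026,.003),(44,.058,-.026,.05)): print(a,*[v for v in delta(*tt(*a),P0,M0)])
E
```

```text
4.9 [0.60235172 0.12523799 0.19278795] [ 1.25801445 -0.61652352  1.55553541] [ 0.09  0.26  1.93  0.01  0.47 -0.78]
(44, 0.058, -0.016, 0.003) [-1.3  0.2 -0.3] [-0.11  0.19  0.11]
(44, 0.058, -0.026, 0.003) [ 5.1 -6.4  3.6] [-0.11  0.19  0.11]
(44, 0.058, -0.026, 0.05) [-21.7  -9.   42.1] [-0.11  0.19  0.11]
```

View pics/w5.png

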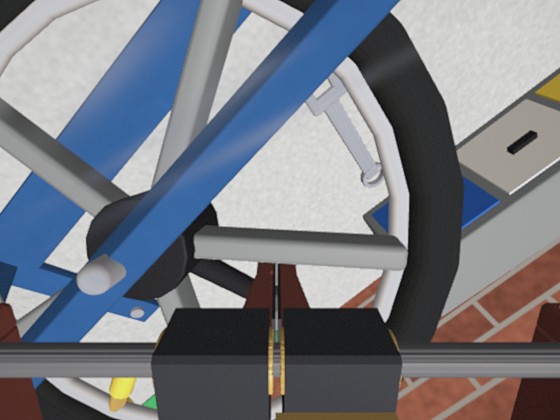

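>>> {"method": "send_rows", "body": {"moves": [5, -6.4, 3.6, 0, 0, 0, 0, -8, -7.7, 23, 0, 0, 0, 0, -22, -9, 42, 0, 0, 0, 0, -28, -10, 52, 0, 0, 0, 0, -28, -10, 52, 0, 0, 0, 0]}}

```text
time: 5.45
tool_pos: [0.5732, 0.1149, 0.2449]
tcp_rot: [0.931, 2.536, 0.285]
force: [0.1, 0.2, 0.8]
gripper_width: 0.0005
```

```bash
python3 - <<'E'
from h import *
from scipy.optimize import least_squares
P0,M0,s=now();print(s["time"],P0,s["force"],s["joints"].round(2))
im=eyes.capture("top");cv2.imwrite("pics/t6.png",im);p=np.load("pose.npy");cm=eyes.camera_model("top")
iw=eyes.capture("wrist");cv2.imwrite("pics/w6.png",iw)
cv2.imwrite("pics/t6z.png",cv2.resize(im[130:290,135:335],None,fx=4,fy=3.75,interpolation=cv2.INTER_CUBIC))
for psi in (8,-28): print(psi,*[v for v in delta(*tt(psi,.058,-.028,.06),P0,M0)])
E
```

```text
5.45 [0.57320121 0.1149366  0.24494083] [0.05770354 0.17417176 0.82225394] [ 0.07  0.15  1.92  0.02  0.6  -0.81]
8 [  7.  -40.3  -1. ] [ 16.26   1.76 -32.06]
-28 [ -8.8 -74.3 -14.4] [ 32.57   3.37 -64.11]
```

View pics/t6z.png

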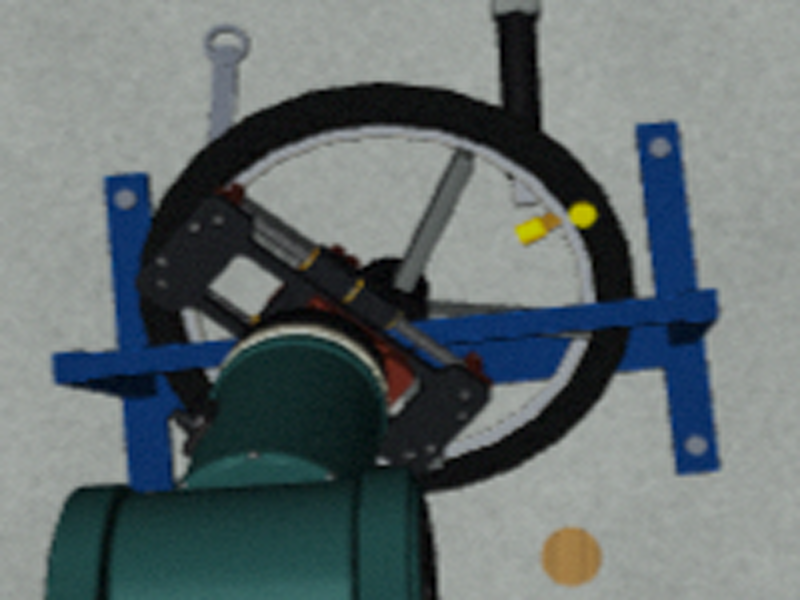

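View pics/w6.png

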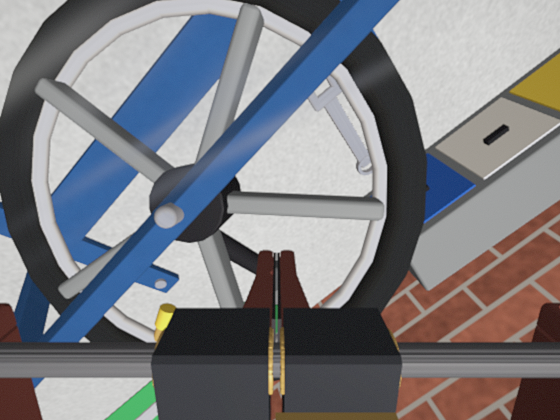

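```bash
cat >> h.py <<'E'
from scipy.optimize import least_squares
def dots(n,im):
    "yellow dot/cap centroids near wheel"
    hsv=cv2.cvtColor(im,cv2.COLOR_BGR2HSV); m=cv2.inRange(hsv,(25,170,110),(34,255,255))
    k,l,st,ct=cv2.connectedComponentsWithStats(m)
    return [(st[i,4],ct[i].round(1)) for i in range(1,k) if st[i,4]>3]
def ang(n,o,rr,h,a0):
    p=np.load("pose.npy");cm=eyes.camera_model(n)
    g=least_squares(lambda a:(proj(n,T(p,wp(rr,a[0],h)),cm)-o).ravel(),[a0]); return np.degrees(g.x[0]),g.fun.round(2)
E
python3 - <<'E'
from h import *
im=cv2.imread("pics/t6.png")
print(dots("top",im))
for o,r,h in(((584,215),.134,.013),((532,232),.097,0)): print(ang("top",np.array(o)/[4,3.75]+[135,130]-.4,r,h,-1))
E
```

```text
[(np.int32(51), array([ 85.7, 110.2])), (np.int32(34), array([280.4, 186.8])), (np.int32(32), array([267.2, 190.8]))]
(np.float64(-65.83716473692076), array([ 0.02, -0.01]))
(np.float64(-66.19596134858895), array([-0.72,  0.46]))
```

```bash
python3 - <<'E'
from h import *
P0,M0,s=now()
for psi in (6,-30): print(psi,*[v for v in delta(*tt(psi,.062,-.024,.06),P0,M0)])
E
```

```text
6 [  9.  -37.8   2.2] [ 17.16   1.75 -33.87]
-30 [ -6.  -73.9 -10.7] [ 33.43   3.37 -65.94]
```

>>> {"method": "send_rows", "body": {"moves": [9, -37.8, 2.2, 17.2, 1.7, -33.9, 0, 9, -37.8, 2.2, 17.2, 1.7, -33.9, 0, 9, -37.8, 2.2, 17.2, 1.7, -33.9, 0, -6, -74, -10.7, 33.4, 3.4, -66, 0, -6, -74, -10.7, 33.4, 3.4, -66, 0, -6, -74, -10.7, 33.4, 3.4, -66, 0, -6, -74, -10.7, 33.4, 3.4, -66, 0, -6, -74, -10.7, 33.4, 3.4, -66, 0, -6, -74, -10.7, 33.4, 3.4, -66, 0, -6, -74, -10.7, 33.4, 3.4, -66, 0]}}

```text
time: 6.55
tool_pos: [0.5671, 0.0411, 0.2316]
tcp_rot: [2.409, 1.553, 0.609]
force: [0.6, -0.1, -0.5]
gripper_width: 0.0006
```

```bash
python3 - <<'E'
from h import *
P0,M0,s=now();print(s["time"],P0,s["force"],s["joints"].round(2))
im=eyes.capture("wrist");p=np.load("pose.npy")
ov(im,lambda Q:wproj(Q,P0,M0),np.radians(-66),p,"pics/w7o.png")
P0,M0,s=now()
for h in (.06,.03,.003): print(h,*[v for v in delta(*tt(-30,.062,-.024,h),P0,M0)])
E
```

```text
6.55 [0.56712305 0.04110786 0.23158173] [ 0.58642811 -0.06716341 -0.45540073] [-0.11  0.14  1.97  0.17  0.58  0.19]
0.06 [ 0.2 -0.   1. ] [ 0.05 -0.15 -0.1 ]
0.03 [ 17.4   1.7 -23.6] [ 0.05 -0.15 -0.1 ]
0.003 [ 32.8   3.2 -45.7] [ 0.05 -0.15 -0.1 ]
```

View pics/w7o.png

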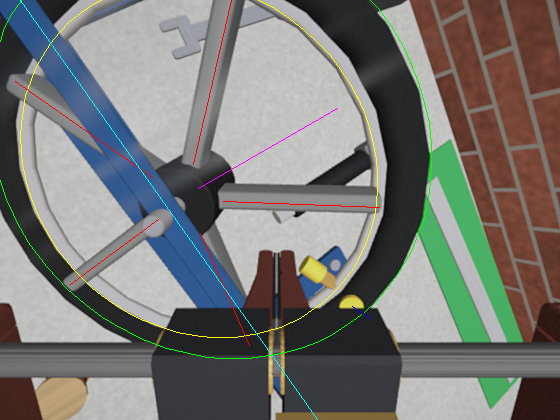

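>>> {"method": "send_rows", "body": {"moves": [9, 1, -12, 0, 0, 0, 0, 17, 1.7, -23.6, 0, 0, 0, 0, 25, 2.5, -35, 0, 0, 0, 0, 32.5, 3.2, -45.5, 0, 0, 0, 0, 32.5, 3.2, -45.5, 0, 0, 0, 0]}}

```text
time: 7.1
tool_pos: [0.5997, 0.0445, 0.1851]
tcp_rot: [2.408, 1.555, 0.607]
force: [0.0, 0.2, 0.5]
gripper_width: 0.0005
```

```bash
python3 - <<'E'
from h import *
P0,M0,s=now();print(s["time"],P0,s["force"],s["joints"].round(2))
im=eyes.capture("wrist");cv2.imwrite("pics/w8.png",im)
P0,M0,s=now()
for q in (-30,-24,-18,-12,-6,0,6,12,18,24,30,33,36): print(q,*[v for v in delta(*tt(q,.060,-.016,.003),P0,M0)])
E
```

```text
7.1 [0.59974266 0.0445277  0.18511053] [0.01475967 0.16030654 0.46462901] [-0.09  0.26  1.96  0.19  0.47  0.18]
-30 [1.5 7.9 1.4] [ 0.01 -0.19 -0.03]
-24 [ 4.5 13.   3.9] [-2.69 -0.46  5.32]
-18 [ 7.1 18.6  6.1] [-5.39 -0.73 10.67]
-12 [ 9.2 24.4  7.9] [-8.1  -0.99 16.02]
-6 [10.8 30.6  9.5] [-10.8   -1.26  21.37]
0 [11.8 36.9 10.6] [-13.5   -1.53  26.72]
6 [12.2 43.3 11.4] [-16.2   -1.8   32.07]
12 [12.2 49.8 11.8] [-18.9   -2.06  37.42]
18 [11.5 56.3 11.8] [-21.61  -2.33  42.77]
24 [10.3 62.7 11.4] [-24.31  -2.6   48.12]
30 [ 8.6 68.9 10.6] [-27.01  -2.86  53.47]
33 [ 7.5 71.9 10. ] [-28.36  -3.    56.15]
36 [ 6.3 74.9  9.4] [-29.71  -3.13  58.82]
```

View pics/w8.png

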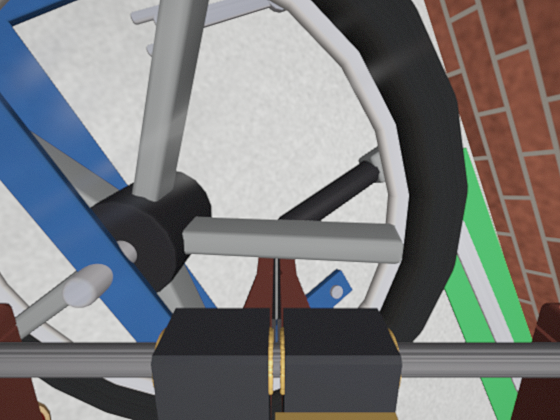

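>>> {"method": "send_rows", "body": {"moves": [1.5, 7.9, 1.4, 0, 0, 0, 0, 4.5, 13, 3.9, -2.7, -0.5, 5.3, 0, 7, 18.6, 6, -5.4, -0.7, 10.7, 0, 9.2, 24.4, 8, -8.1, -1, 16, 0, 10.8, 30.6, 9.5, -10.8, -1.3, 21.4, 0, 11.8, 37, 10.6, -13.5, -1.5, 26.7, 0, 12.2, 43.3, 11.4, -16.2, -1.8, 32, 0, 12.2, 49.8, 11.8, -18.9, -2, 37.4, 0, 11.5, 56.3, 11.8, -21.6, -2.3, 42.8, 0, 11.5, 56.3, 11.8, -21.6, -2.3, 42.8, 0]}}

```text
time: 8.15
tool_pos: [0.611, 0.1011, 0.1994]
tcp_rot: [1.499, 2.299, 0.416]
force: [0.3, 0.3, -0.2]
gripper_width: 0.0006
```

```bash
python3 - <<'E'
from h import *
P0,M0,s=now();print(s["time"],P0,s["force"],s["joints"].round(2))
im=eyes.capture("top");cv2.imwrite("pics/t9.png",im);print(dots("top",im))
for n in(im,):
  for a,o in dots("top",n): 
    print(a,o,ang("top",o,.134,.013,-.3),ang("top",o,.097,0,-.3))
cv2.imwrite("pics/t9z.png",cv2.resize(im[130:290,135:335],None,fx=4,fy=3.75,interpolation=cv2.INTER_CUBIC))
P0,M0,s=now()
for q in (18,24,30,33,36,38): print(q,*[v for v in delta(*tt(q,.060,-.016,.003),P0,M0)])
E
```

```text
8.15 [0.61101258 0.10113215 0.19943206] [ 0.33266447  0.34034823 -0.17235061] [ 0.03  0.26  1.91  0.07  0.5  -0.43]
[(np.int32(31), array([ 80.2, 109.9])), (np.int32(15), array([ 99.4, 110.9])), (np.int32(37), array([241.3, 161.7])), (np.int32(29), array([238.4, 173.4]))]
31 [ 80.2 109.9] (np.float64(48.20140757331475), array([103.63,  73.44])) (np.float64(49.77540143903138), array([117.32,  80.2 ]))
15 [ 99.4 110.9] (np.float64(44.84985058841322), array([86.3 , 69.97])) (np.float64(46.5094573493768), array([99.38, 77.48]))
37 [241.3 161.7] (np.float64(-16.63407007787002), array([ 0.02, -0.12])) (np.float64(-17.18770355739217), array([-2.17, 12.39]))
29 [238.4 173.4] (np.float64(-15.563096347561768), array([  1.83, -11.99])) (np.float64(-16.042703223333604), array([-0.09,  0.55]))
18 [-0.  -0.1 -1.8] [-0.13  0.08  0.03]
24 [-1.2  6.2 -2.2] [-2.85 -0.2   5.37]
30 [-3.  12.5 -3. ] [-5.56 -0.47 10.72]
33 [-4.  15.5 -3.5] [-6.92 -0.61 13.39]
36 [-5.2 18.4 -4.1] [-8.27 -0.75 16.06]
38 [-6.1 20.4 -4.6] [-9.18 -0.84 17.84]
```

View pics/t9z.png

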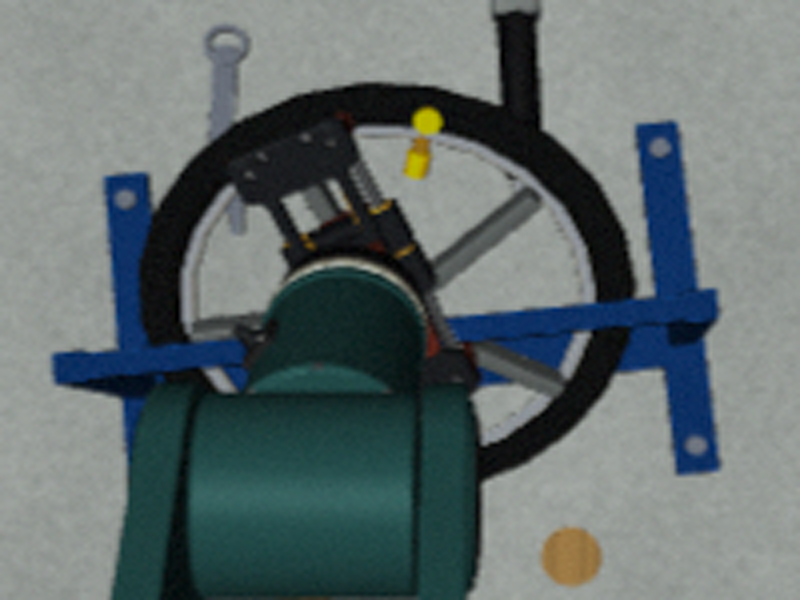

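>>> {"method": "send_rows", "body": {"moves": [-0.6, 3.1, -1.4, -1.4, 0, 2.7, 0, -1.2, 6.2, -2.2, -2.8, -0.2, 5.4, 0, -2, 9.3, -2.6, -4.2, -0.3, 8, 0, -2.6, 11.4, -2.8, -5.1, -0.4, 9.8, 0, -2.6, 11.4, -2.8, -5.1, -0.4, 9.8, 0, -2.6, 11.4, -2.8, -5.1, -0.4, 9.8, 0]}}

```text
time: 8.8
tool_pos: [0.6092, 0.112, 0.1969]
tcp_rot: [1.266, 2.413, 0.36]
force: [1.2, -0.2, 2.2]
gripper_width: 0.0009
```

```bash
cat > m.py <<'E'
from h import *
P0,M0,s=now();print(s["time"],P0,s["force"],s["joints"].round(2))
for n,R0 in(("top",()),("side",())):
  im=eyes.capture(n);cv2.imwrite(f"pics/{n}_{s['time']:.2f}.png",im)
  for a,o in dots(n,im):
    for nm,r,h in(("dot",.134,.013),("cap",.097,0)):
      A,f=ang(n,o,r,h,-.1)
      if abs(f).max()<3: print(n,nm,a,o,round(A,1),f)
P0,M0,s=now()
E
python3 - <<'E'
from m import *
for q in (28,29,30,31,32,33,34,35,36,38): print(q,*[v for v in delta(*tt(q,.060,-.016,.003),P0,M0)])
E
```

```text
8.8 [0.60917492 0.11202566 0.19687204] [ 1.15595868 -0.15428797  2.18843876] [ 0.06  0.26  1.91  0.04  0.49 -0.57]
top dot 36 [231.9 160.8] -7.5 [ 0.   -0.11]
top cap 25 [231.6 173.2] -6.8 [-0.    0.21]
28 [-0.4 -0.6 -0. ] [ 0.47  0.08 -0.87]
29 [-0.7  0.4 -0.2] [0.02 0.03 0.03]
30 [-1.1  1.4 -0.3] [-0.44 -0.01  0.92]
31 [-1.4  2.4 -0.5] [-0.89 -0.05  1.81]
32 [-1.7  3.5 -0.7] [-1.34 -0.1   2.7 ]
33 [-2.1  4.5 -0.9] [-1.79 -0.14  3.59]
34 [-2.5  5.4 -1.1] [-2.24 -0.19  4.48]
35 [-2.9  6.4 -1.3] [-2.7  -0.23  5.37]
36 [-3.3  7.4 -1.5] [-3.15 -0.28  6.26]
38 [-4.2  9.3 -1.9] [-4.05 -0.37  8.04]
```

>>> {"method": "send_rows", "body": {"moves": [-1.1, 1.5, -0.3, -0.4, 0, 0.9, 0, -1.7, 3.5, -0.7, -1.3, 0, 2.7, 0, -2.3, 5, -1, -2, -0.2, 4, 0, -2.9, 6.4, -1.3, -2.7, -0.2, 5.4, 0, -2.9, 6.4, -1.3, -2.7, -0.2, 5.4, 0, -2.9, 6.4, -1.3, -2.7, -0.2, 5.4, 0]}}

```text
time: 9.5
tool_pos: [0.6053, 0.1187, 0.1948]
tcp_rot: [1.132, 2.471, 0.328]
force: [2.6, -1.1, 1.2]
gripper_width: 0.0007
```

```bash
python3 - <<'E'
from m import *
for a in ((35,.06,-.016,.003),(35,.06,-.024,.003),(35,.06,-.024,.03),(35,.06,-.024,.06),(35,.06,-.024,.15)): print(a,*[v for v in delta(*tt(*a),P0,M0)])
E
```

```text
9.5 [0.60534813 0.11869415 0.19475153] [ 2.59268204 -1.06524453  1.20850432] [ 0.08  0.26  1.92  0.02  0.49 -0.65]
top dot 37 [224.1 161.1] 0.1 [-0.01 -0.09]
top cap 29 [226.2 173.4] 0.6 [0.03 0.29]
(35, 0.06, -0.016, 0.003) [ 1.  -0.2  0.9] [ 0.04 -0.15 -0.09]
(35, 0.06, -0.024, 0.003) [ 5.3 -6.3  3.5] [ 0.04 -0.15 -0.09]
(35, 0.06, -0.024, 0.03) [-10.1  -7.8  25.6] [ 0.04 -0.15 -0.09]
(35, 0.06, -0.024, 0.06) [-27.2  -9.5  50.2] [ 0.04 -0.15 -0.09]
(35, 0.06, -0.024, 0.15) [-78.6 -14.6 123.9] [ 0.04 -0.15 -0.09]
```

>>> {"method": "send_rows", "body": {"moves": [5.3, -6.3, 3.5, 0, 0, 0, 0, -10, -7.8, 25.6, 0, 0, 0, 0, -27, -9.5, 50, 0, 0, 0, 0, -53, -12, 87, 0, 0, 0, 0, -80, -15, 124, 0, 0, 0, 0, -120, -15, 140, 0, 0, 0, 0, -160, -30, 150, 0, 0, 0, 0, -170, -80, 150, 0, 0, 0, 0, -170, -130, 150, 0, 0, 0, 0, -170, -180, 150, 0, 0, 0, 0]}}

```text
time: 10.6
tool_pos: [0.4343, -0.0518, 0.3451]
tcp_rot: [1.128, 2.472, 0.33]
force: [1.6, 0.0, -0.2]
gripper_width: 0.0007
```

>>> {"method": "send_rows", "body": {"moves": [0, -50, 0, 0, 0, 0, 0, 0, -100, 0, 0, 0, 0, 0, 0, -150, 0, 0, 0, 0, 0, 0, -200, 0, 0, 0, 0, 0, 0, -200, 0, 0, 0, 0, 0, 0, -200, 0, 0, 0, 0, 0]}}

```text
time: 11.2
tool_pos: [0.4349, -0.2523, 0.344]
tcp_rot: [1.136, 2.471, 0.33]
force: [-0.5, 0.8, 0.2]
gripper_width: 0.0005
```

```bash
python3 - <<'E'
from m import *
p=np.load("pose.npy")
import glob
t=cv2.imread(sorted(glob.glob("pics/top_*.png"),key=lambda f:float(f[9:-4]))[-1])
cm=eyes.camera_model("top"); ov(t,lambda Q:proj("top",Q,cm),0,p,"pics/t_fin.png",(520,1120,540,1340),4)
t=cv2.imread(sorted(glob.glob("pics/side_*.png"),key=lambda f:float(f[10:-4]))[-1])
cs=eyes.camera_model("side"); ov(t,lambda Q:proj("side",Q,cs),0,p,"pics/s_fin.png",(680,1280,800,1480),4)
E
```

```text
11.2 [ 0.43492221 -0.25227533  0.343951  ] [-0.54414006  0.84818436  0.21551947] [-0.96 -0.03  1.84  0.45  1.13 -1.82]
top dot 37 [224.1 161.1] 0.1 [-0.01 -0.09]
top cap 28 [226.1 173.4] 0.7 [0.03 0.3 ]
```

View pics/t_fin.png

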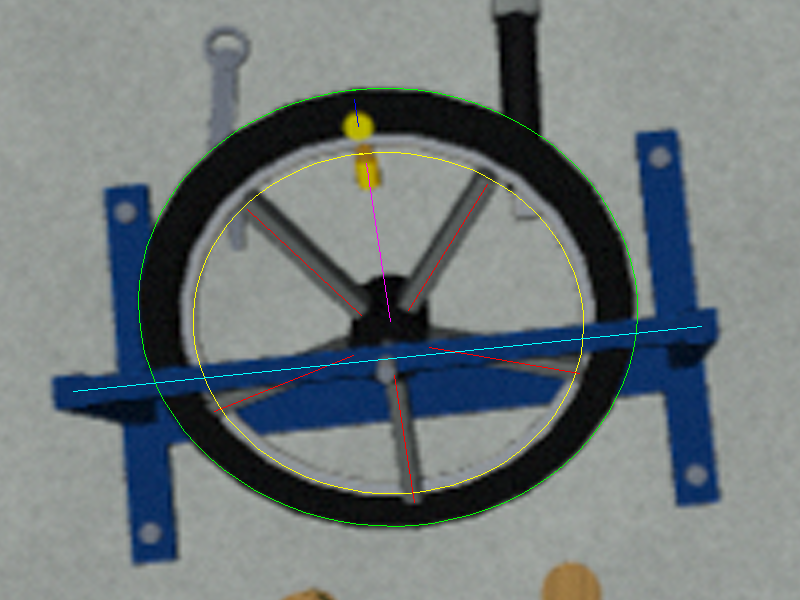

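View pics/s_fin.png

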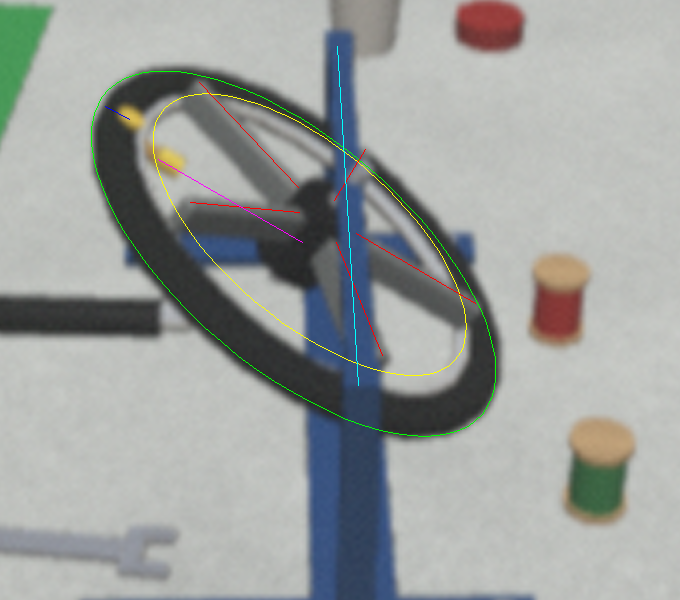

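```bash
python3 - <<'E'
from rig import ticket
print(ticket.sign_off())
E
```

```text
the job is handed in; nothing more can be done
None
```

The valve now stands straight up from the hub, and I handed the job in at about 11.3 s with the arm clear of everything. No verdict was reported.

- **What I did:** The valve started about 121° clockwise of the top. With the closed fingertips I pushed one spoke about 55° counterclockwise, then the next about 66°. I then backed off, withdrew along the axle and moved away.
- **Forces:** The forces I read at the end of each move were under about 4 N.
- **Valve angle:** In the last top picture the yellow dot gave 0.1° and the cap 0.7° from the highest point. Both readings were essentially the same just before and after I let go. Stand-pose error could add up to about 1°.
- **Side view:** It agrees by eye. The drawn spoke lines sit a few pixels off there, and the automatic dot finder matched nothing in that view, so I have no number from it.
- **Contact:** I planned clearances from the tyre, valve and crossbar, and saw no contact in the pictures. The wrench, pump and spools visible in the final pictures look unmoved. I did not measure the other loose objects again.

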